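# Slide the reindeer's base past a sprung catch

## Task

With a fingertip, press the long brass catch bar in the runway's groove right down, and while you keep it down push the stone base with the reindeer along the runway, over the two catch teeth and into the bay at the end. Then let go, so that the catch springs fully up behind the base and locks it in, and move clear. Only press and push: lift nothing, do not touch the reindeer, keep it standing on its base, and leave the other pieces where they are.

Things in the scene. Friction and masses are not known exactly. Their poses are not given: they have to be found in the camera images.
- runway: Fixed wooden runway 390 x 152 mm. Origin on its centre line at table height; x along the travel, towards the end stop, z up. Spans x = -210 to +180 mm. Two deck strips (|y| 36 to 64 mm, top z = 30 mm) carry the base; outer guide walls (|y| 64 to 76) are 42 mm high. Open groove 72 mm wide between the strips. End stop face at x = 168 mm, 46 mm high; no wall at the other end.
- catch (a joint): How far the sprung brass catch (press bar and two teeth in one piece) is pressed down, m: 0 = fully up, 0.014 = fully down on its stop. About 1.2 N starts it and 2.6 N holds it down, wherever along the bar it is pressed; released, it springs up. Pressed more than about 9 mm, its teeth clear the underside of the base.
- press_bar (a point): Top of the catch's flat brass press bar, on the runway's centre line at runway x = -190 mm; moves with the catch: 28 mm above the table when up, 14 mm when fully down. The bar is 34 mm wide and runs from runway x = -200 to +65 mm, passing 2 mm below the base. A fingertip can slide along it while pressing.
- teeth (a point): Midway between the tops of the catch's two upright teeth, at runway x = 34 mm on the centre line; moves with the catch. The teeth fill runway x = 30 to 38 mm and |y| 27 to 35 mm, leaving 54 mm free between them. Tops 38 mm above the table when up (8 mm above the deck: they block the base), 24 mm when fully down.
- plinth_mid (a point): Centre of the loose stone base, 120 mm long (along the runway), 124 wide, 22 high, about 0.75 kg, on the deck strips: underside at z = 30 mm, top 52 mm, 2 mm play to each wall. At the start it lies wholly before the teeth, 10 to 55 mm short of them, with free press bar behind it. In the bay (10 mm of play) its centre is at runway x = 98 to 108 mm.
- reindeer_mid (a point): Loose white ceramic reindeer with gilt antlers, 68 mm high on a foot disc 38 mm across, about 0.06 kg, facing more or less along the runway, standing on the stone base about 30 mm ahead of the base's centre. The point is on its axis 30 mm above its foot.
- dome_a: Clear glass dome, 80 mm across, 81 mm high, loose on the table beside the runway; origin under its centre. Leave alone.
- dome_b: Second, equal glass dome; origin under its centre. Leave alone.
- fir: Pewter fir tree, 50 mm across, 82 mm high; origin under its centre. Leave alone.
- cottage: Resin cottage with a red roof, 48 x 40 mm, 55 mm high; origin under its centre. Leave alone.
- turned_base: Round turned wooden globe base, 80 mm across, 22 mm high; origin under its centre. Leave alone.
- jar: Small closed jar, 44 mm across, 55 mm high, beyond the end stop; origin under its centre. Leave alone.
- plinth: The same stone base; origin under its centre, x along the runway, z up.
- reindeer: The same reindeer; origin under its foot disc.
Mind the look-alikes: they are no part of the job. Of the things that look like the plinth, the middle-sized one is meant.

How it is judged (in metres and radians):
On the way, in this order (a step that is already met when the one before it is completed fails the run):
1. the catch is pressed down while the base is still before the teeth (value of joint catch above 0.01 m and x of plinth_mid in the frame of runway below -0.02 m), for 0.2 s.
2. the base is half-way over the teeth with the catch still held down (value of joint catch above 0.009 m and x of plinth_mid in the frame of runway above 0.03 m), for 0.05 s.
At the end, for the whole second after the job is handed in: The base lies flat in the bay wholly past the teeth (centre at least 97 mm along the runway's x), the catch is up again behind it (within 2 mm), and the reindeer still stands upright on the base; everything at rest (x of plinth_mid in the frame of runway above 0.097 m and z of plinth_mid in the frame of runway between 0.038 and 0.044 m and angle between plinth_mid's own z axis and vertical below 0.06 rad and value of joint catch below 0.002 m and linear speed of plinth below 0.01 m/s and angle between reindeer_mid's own z axis and vertical below 0.15 rad and z of reindeer_mid in the frame of plinth_mid between 0.036 and 0.046 m and linear speed of reindeer below 0.02 m/s); the robot touches nothing.
It fails at once if the catch is let up while the base is above its teeth (x of plinth_mid in the frame of runway between -0.02 and 0.09 m and value of joint catch below 0.0084 m).
It fails at once if the base is lifted or tipped off the runway (z of plinth_mid in the frame of runway above 0.048 m or angle between plinth_mid's own z axis and vertical above 0.12 rad).
It fails at once if the robot touches the reindeer (contact force between any of the fingers, the arm and reindeer above 0.3 N).
It fails at once if the reindeer tips over or leaves the base (angle between reindeer_mid's own z axis and vertical above 0.5 rad or z of reindeer_mid in the frame of plinth_mid above 0.056 m or z of reindeer_mid in the frame of plinth_mid below 0.02 m).
It fails at once if another piece is moved more than 20 mm (distance of any of dome_a, dome_b, fir, cottage, turned_base, jar from where it was at the start of the episode above 0.02 m).
It also fails if it takes over 45 s, if anything falls off the work surface, if the arm or the gripper's body presses on something with over 40 N, if the wrist force passes 120 N, or if a joint passes its speed limit or range.

## Robot

A 6-joint arm with a two-finger parallel gripper is mounted at the origin on the work surface. World frame = base frame: x ahead of the robot, y to its left, z up, the work surface at z = 0. Lengths are in m, angles in degrees, forces in N, time in s.
With the tool pointing down it reaches from about 0.25 to 0.725 m from the base axis. Payload 9.7 kg.
Tool frame: the origin (TCP) lies at the centre of the arm's flange, where the gripper is bolted on; the fingertips stand 173 mm ahead of it and the grasp point (between the pads) lies bot.grip_depth ahead of it (bot.grip_depth is the distance from the TCP to the grasp point, in m); z points along the fingers, y is the direction in which the jaws open and shut (so a half turn about z gives the same grasp; the last joint's range is limited). The gripper opens to 85 mm and grips with 20 to 120 N. Pads are 22 mm wide; open, the fingers measure 114 mm over their backs; the gripper's body (76 mm by 85 mm) begins 54 mm behind the grasp point. The pads swing forward as they close: fully open they stand 13 mm farther back than shut.
Start: joints at [-76.089, 4.979, 10.078, 95.1, 0, 90], TCP at [0.132, -0.534, 0.405] pointing down, gripper open.
Joint ranges: [-179.16, 179.16], [-48.56, 103.87], [-65.8, 70.77], [-126.05, 130.52], [-82.76, 87.17], [-180, 180]. Speed limits (degrees/s): [127.2, 127.2, 147.25, 180, 180, 180].

## Interface

Orientations are given as [roll, pitch, yaw] about the fixed x, y, z axes, in that order (R = Rz(yaw) Ry(pitch) Rx(roll)).
In Python, from workcell import status, viewer, bot gives the robot as it stands. The module is installed in compiled form; this text tells all that it offers.
- The arm moves only by the tool move_arm, never from a script. Its argument "commands" is a list of rows, each an object with "claw": the gripper's target within -1 to 1 (fully open at 1, half-way at 0, shut at -1); "travel": the shift along the tool's x, y, z in cm, a list of three; "turn": the turn about the tool's z in degrees. A call has 1 to 5 rows; each row shifts and turns the commanded pose from where the row before left it, along the tool's axes as they then stand; what a row does not reach is not made up. A row lasts 1/12 s, in which the tool goes at most 41.7 mm and 7.16 degrees, less where a joint would pass 70% of its speed; a pose out of reach is approached as far as the arm can. A call is refused whole if a number of a shift passes 4.17 or a number of a turn 7.16, either way. A call with a gripper value outside its range is refused whole. The fingers move at their own pace and stop on an object; "squeeze" is the grip in N (left out, the last holds). Time passes only in rows, so rows that do not move let the fingers close. It gives the time, the measured TCP pose, the force and the opening at its end, in the units of the state.
- status.get_obs(): the state, without advancing time (a new reading comes with each control period).
- viewer.camera(name): name is "scene" or "top" or "wrist"; returns the picture (400x640x3 uint8, blue, green, red); there is no depth.
- viewer.camera_params(name): a dict with "camera_matrix" (3x3 intrinsics, pixels), "xyz" and "rotation" of the camera in the world. Camera axes: x right, y up, looking along -z (the intrinsics and any distortion apply to the point x, -y, -z); pixel columns grow to the right and rows downward; lengths in m; the calibration is good to about 2 mm. A picture is of the moment at which its call begins: read the wrist's pose just before it. camera_params takes no time and is no camera call; for the wrist camera it gives the pose at the moment of the call.
- bot.job_done(): hands the job in, once; it reports no verdict.
The state is a dict: "time": time; "q": joint angles; "qd": joint speeds; "joint_efforts": joint torques, N m; "ee_pos": TCP position; "tcp_rot": TCP orientation; "wrist_force": force on the tool from outside, world axes, zero at the start; "torque": the same for the moment, N m; "opening": finger opening in m.
Only numpy, scipy, OpenCV 4.12 (cv2) and the standard library are available. Lean on these libraries where they do the work, as an engineer would, in place of code of your own. Each camera call takes 0.05 s, during which the arm holds its last target.

## Working session

There is one attempt and no reset: what is moved stays moved. The work goes in short steps, Python scripts to look and compute and a tool call to move; the robot and the scene stay as the last step left them, time stands still between calls to the robot, and variables do not carry over. Pictures are saved under pics/ and viewed, and the job is handed in when it is done.

Besides the shell and the picture viewer there is one more tool, called after "Emit:" as name(argument=value, ...) on one line, values as JSON. move_arm: Moves the arm, as the interface text tells. Its arguments: {"type":"object","properties":{"commands":{"type":"array"},"squeeze":{"type":"number"}},"required":["commands"]}

```bash
mkdir -p pics
python3 - <<'E'
from workcell import status, viewer, bot
import cv2
print(status.get_obs(), bot.grip_depth)
for n in ("scene","top"):
    cv2.imwrite(f"pics/{n}0.png",viewer.camera(n)); p=viewer.camera_params(n); print(n,p)
E
```

```text
{'time': 0.0, 'q': array([-7.60883532e+01,  5.01032956e+00,  1.00351732e+01,  9.50981260e+01,
        1.21316209e-04,  9.00000767e+01]), 'qd': array([-0.05252785, -0.017067  ,  0.02299306, -0.01393731,  0.03161934,
        0.06455546]), 'joint_efforts': array([ 8.30710778e-04, -5.20391464e+01,  4.64801073e+01,  1.63178961e-02,
       -1.18132832e-05,  2.79661538e-05]), 'ee_pos': array([ 0.13223574, -0.53387346,  0.40399675]), 'tcp_rot': array([-1.79926718e+02, -1.21218065e-04,  1.39115700e+01]), 'wrist_force': array([-0.8192328 , -0.36156729,  0.49830808]), 'torque': array([-0.01874148,  0.00105231,  0.05945756]), 'opening': 0.08521069484586978} 0.1547
scene {'camera_matrix': array([[405.38597876,   0.        , 313.79734788],
       [  0.        , 405.38597876, 191.95123117],
       [  0.        ,   0.        ,   1.        ]]), 'xyz': array([1.25612414, 0.26923652, 0.66503387]), 'rotation': array([ 53.22145905,   0.42042195, 107.5712252 ])}
top {'camera_matrix': array([[366.56052602,   0.        , 316.9679571 ],
       [  0.        , 366.56052602, 200.03836942],
       [  0.        ,   0.        ,   1.        ]]), 'xyz': array([0.43264974, 0.01203204, 0.96515204]), 'rotation': array([  4.4113201 ,   1.11195472, -90.96566025])}
```

View pics/top0.png

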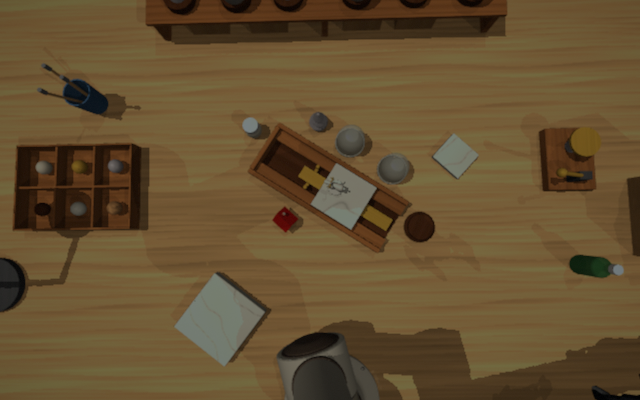

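View pics/scene0.png

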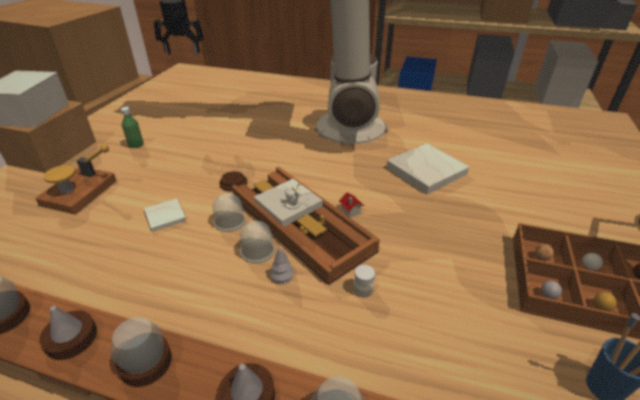

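The candidates for the base are three white marble pieces in the top view: the small tile (455,156), the slab on the runway (343,196) and the large slab (220,318). The one on the runway is middle-sized, carries the reindeer and sits on the deck, so it is the one meant. I'll confirm it in an enlarged crop.

```bash
cat > h.py <<'E'
import numpy as np, cv2
from scipy.spatial.transform import Rotation as R
from workcell import status, viewer, bot
def cam(n):
    p=viewer.camera_params(n); return p['camera_matrix'],np.array(p['xyz']),R.from_euler('xyz',p['rotation'],degrees=True).as_matrix()
def proj(P,c):
    K,t,M=c; q=(np.atleast_2d(P)-t)@M; q=q*[1,-1,-1]; u=q@K.T; return u[:,:2]/u[:,2:]
def ray(uv,z,c):
    K,t,M=c; d=np.linalg.inv(K)@np.array([uv[0],uv[1],1.]); d=M@(d*[1,-1,-1]); return t+d*(z-t[2])/d[2]
E
python3 - <<'E'
import cv2
im=cv2.imread('pics/top0.png'); cv2.imwrite('pics/crop0.png',cv2.resize(im[110:260,240:440],None,fx=4,fy=4,interpolation=cv2.INTER_CUBIC))
im=cv2.imread('pics/scene0.png'); cv2.imwrite('pics/crop1.png',cv2.resize(im[150:300,200:400],None,fx=4,fy=4,interpolation=cv2.INTER_CUBIC))
E
```

```text
(no output)
```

View pics/crop0.png

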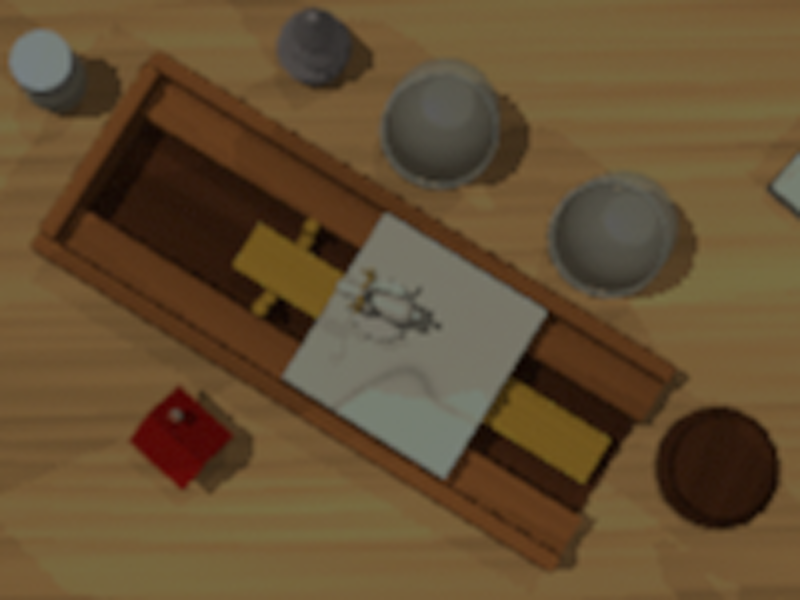

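View pics/crop1.png

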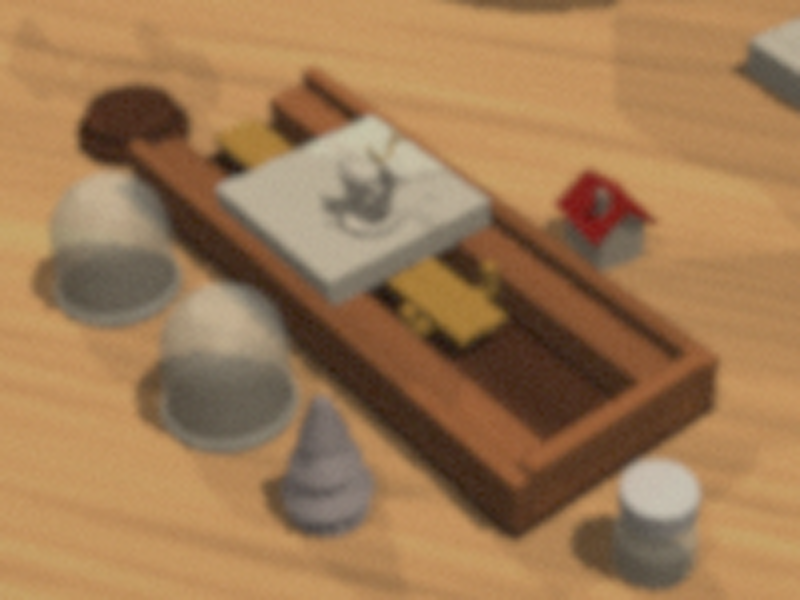

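```bash
cat > fit.py <<'E'
from h import *
from scipy.optimize import least_squares
c=cam('top')
f=lambda a,o=(240,110):(np.array(a)+.5)/4-.5+o
run=[([180,76,46],(35,243)),([180,-76,46],(158,53)),([-210,76,42],(552,570)),([-210,-76,42],(685,375))]
pl=[([60,-62,52],(388,212)),([-60,-62,52],(548,314)),([-60,62,52],(447,480)),([60,62,52],(283,377))]
def T(p,L):
    L=np.array(L)/1000; s,co=np.sin(p[2]),np.cos(p[2]); return np.c_[p[0]+co*L[:,0]-s*L[:,1],p[1]+s*L[:,0]+co*L[:,1],L[:,2]]
def fit(S):
    L=[a for a,_ in S]; U=np.array([f(b) for _,b in S])
    r=least_squares(lambda p:(proj(T(p,L),c)-U).ravel(),[.43,0,1.0]); return r.x,r.fun.reshape(-1,2)
pr,e=fit(run); pp,e2=fit(pl)
print(pr,np.degrees(pr[2]),e.round(2).tolist()); print(pp,np.degrees(pp[2]),e2.round(2).tolist())
d=pp[:2]-pr[:2]; s,co=np.sin(pr[2]),np.cos(pr[2]); print('plinth in runway',co*d[0]+s*d[1],-s*d[0]+co*d[1])
if __name__=='__main__':
    for n,src in(('top','top0'),('scene','scene0')):
        cc=cam(n); im=cv2.resize(cv2.imread(f'pics/{src}.png'),None,fx=4,fy=4,interpolation=cv2.INTER_CUBIC)
        def poly(p,L,col):
            u=(proj(T(p,L),cc)+.5)*4-.5; cv2.polylines(im,[u.round().astype(int)],True,col,1)
        poly(pr,[a for a,_ in [run[0],run[1],run[3],run[2]]],(255,0,0)); poly(pp,[a for a,_ in pl],(0,0,255))
        poly(pr,[[-200,17,28],[-200,-17,28],[65,-17,28],[65,17,28]],(0,255,0))
        o=(240,110) if n=='top' else (200,150)
        cv2.imwrite(f'pics/ov_{n}.png',im[o[1]*4:o[1]*4+600,o[0]*4:o[0]*4+800])
E
python3 fit.py
```

```text
[0.54564487 0.01175361 0.99030671] 56.74039514177197 [[-0.89, 0.73], [0.65, -1.55], [0.86, 1.75], [-0.63, -1.02]]
[ 0.5124502  -0.03842952  0.99007651] 56.72720526968631 [[-0.08, -0.12], [0.67, -0.36], [-0.36, 0.24], [-0.22, 0.23]]
plinth in runway -0.06016791600281682 0.00023508246251146073
```

View pics/ov_top.png

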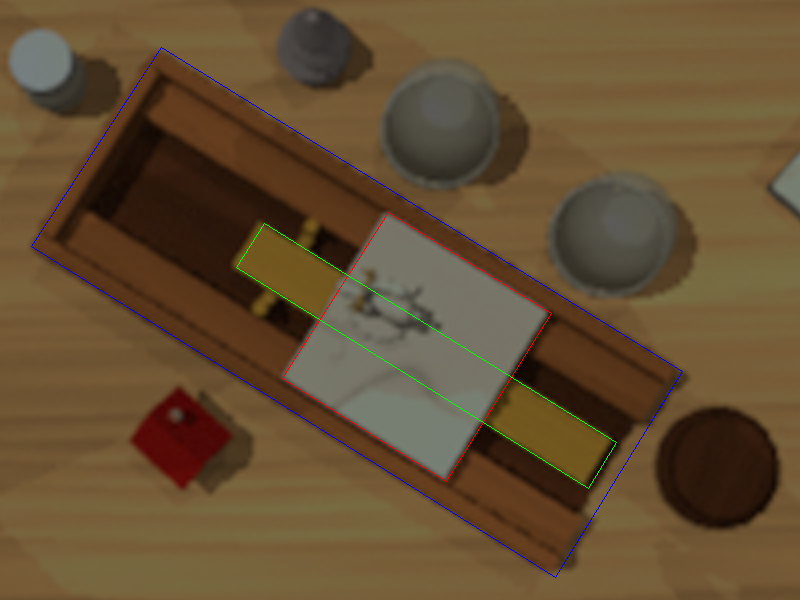

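View pics/ov_scene.png

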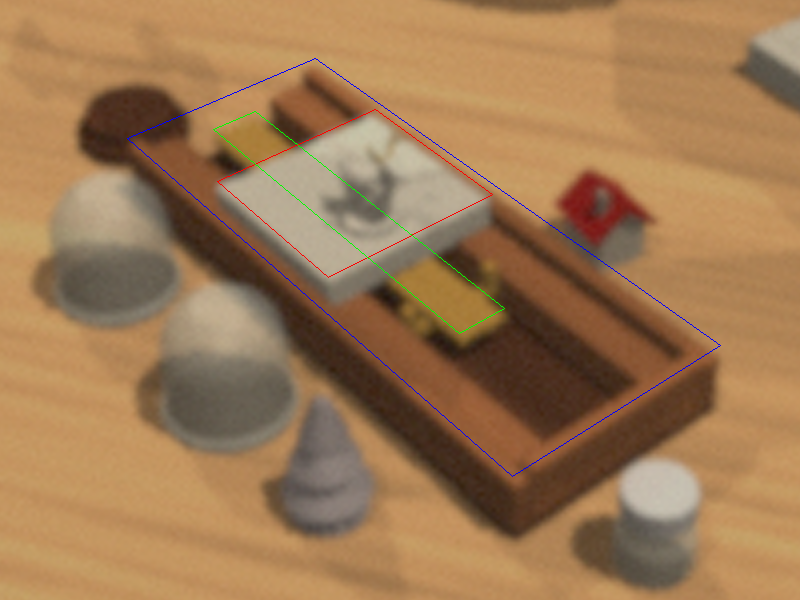

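The enlarged crop confirms it: the slab at (343,196) stands in the runway guides with the reindeer on it and the bar passing underneath. It fits 120x124 mm to within 0.7 px. The wall corners fit less well, up to about 1.8 px, so I'll refine with the wrist camera. First I close the gripper and turn it to the runway's heading.

Emit:
move_arm(commands=[{"claw": -1,"travel": [0,0,0],"turn": -7.13},{"claw": -1,"travel": [0,0,0],"turn": -7.13},{"claw": -1,"travel": [0,0,0],"turn": -7.13},{"claw": -1,"travel": [0,0,0],"turn": -7.13},{"claw": -1,"travel": [0,0,0],"turn": -7.13}], squeeze=20)

```text
time: 0.52
ee_pos: [0.1322, -0.5339, 0.4043]
tcp_rot: [-180.0, -0.0, 49.9]
wrist_force: [-0.2, -0.0, 0.3]
opening: 0.0257
```

Emit:
move_arm(commands=[{"claw": -1,"travel": [0,0,0],"turn": -7.13},{"claw": -1,"travel": [3.5,0.3,0],"turn": 0},{"claw": -1,"travel": [3.5,0.3,0],"turn": 0},{"claw": -1,"travel": [3.5,0.3,0],"turn": 0},{"claw": -1,"travel": [3.5,0.3,0],"turn": 0}])

```text
time: 0.93
ee_pos: [0.2196, -0.4223, 0.4042]
tcp_rot: [-180.0, -0.0, 56.6]
wrist_force: [1.3, -0.3, -0.7]
opening: 0.0002
```

Emit:
move_arm(commands=[{"claw": -1,"travel": [3.5,0.3,0],"turn": 0},{"claw": -1,"travel": [3.5,0.3,0],"turn": 0},{"claw": -1,"travel": [3.5,0.3,0],"turn": 0},{"claw": -1,"travel": [3.5,0.3,0],"turn": 0},{"claw": -1,"travel": [3.5,0.3,0],"turn": 0}])

```text
time: 1.35
ee_pos: [0.3284, -0.2839, 0.4045]
tcp_rot: [-180.0, -0.0, 56.7]
wrist_force: [0.9, -0.9, 0.3]
opening: -0.0001
```

Emit:
move_arm(commands=[{"claw": -1,"travel": [3.5,0.3,0],"turn": 0},{"claw": -1,"travel": [3.5,0.3,0],"turn": 0},{"claw": -1,"travel": [3.0,0.3,0],"turn": 0},{"claw": -1,"travel": [0,0,0],"turn": 0},{"claw": -1,"travel": [0,0,0],"turn": 0}])

```text
time: 1.77
ee_pos: [0.3909, -0.2057, 0.4043]
tcp_rot: [-180.0, 0.0, 56.9]
wrist_force: [-0.9, -0.6, -0.3]
opening: -0.0
```

Run:
```python
from h import *
o=status.get_obs(); print(o['time'],o['ee_pos'],o['tcp_rot'],o['opening'],o['wrist_force'])
print(viewer.camera_params('wrist'))
cv2.imwrite('pics/wrist1.png',viewer.camera('wrist'))
```

```text
1.7667 [ 0.39089414 -0.20568875  0.40432611] [-1.79956544e+02  8.43241602e-03  5.68828335e+01] -1.7313975108813273e-05 [-0.92390816 -0.55317027 -0.29762412]
{'camera_matrix': array([[296.86957628,   0.        , 320.51604836],
       [  0.        , 296.86957628, 195.9603711 ],
       [  0.        ,   0.        ,   1.        ]]), 'xyz': array([ 0.42696122, -0.1478268 ,  0.37382102]), 'rotation': array([-15.70308409,   0.12800562, -33.12617448])}
```

View pics/wrist1.png

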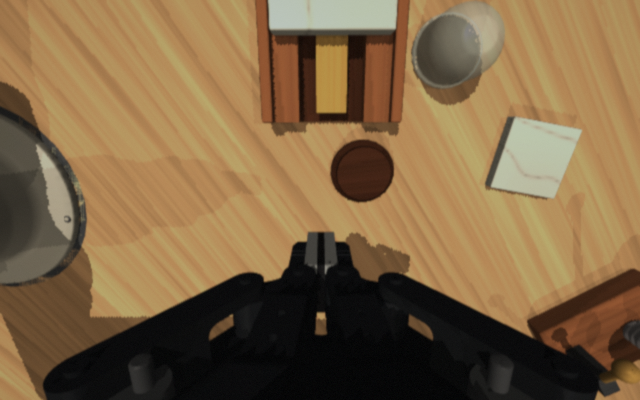

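Run:
```python
import cv2
im=cv2.imread('pics/wrist1.png'); cv2.imwrite('pics/crop2.png',cv2.resize(im[0:145,240:430],None,fx=4,fy=4,interpolation=cv2.INTER_CUBIC))
```

```text
(no output)
```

View pics/crop2.png

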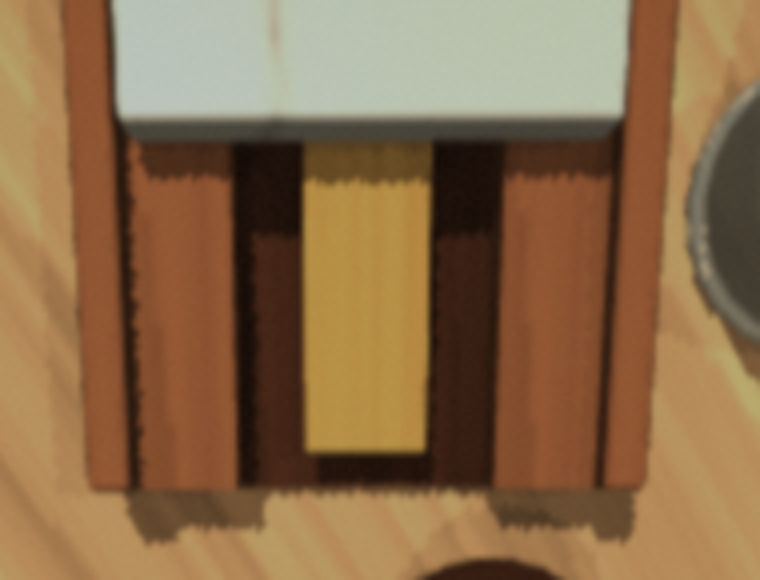

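Run:
```python
from h import *
c=cam('wrist'); f=lambda a:(np.array(a)+.5)/4-.5+(240,0)
for n,z,a,b in [('bar -200',.028,(305,453),(427,453)),('wall -210',.042,(90,488),(646,488)),('deck -210',.03,(237,488),(495,488)),('pl top rear',.052,(122,117),(624,117)),('pl bot rear',.030,(130,138),(618,138))]:
    A,B=ray(f(a),z,c),ray(f(b),z,c); d=B-A; m=(A+B)/2
    # relative to TCP, tool axes
    o=status.get_obs(); y=np.radians(56.88); r=m-o['ee_pos']
    print(n,m[:2].round(4),'w',np.linalg.norm(d).round(4),'yaw',np.degrees(np.arctan2(d[1],d[0])).round(2)+90,'tool x,y',(r[0]*np.cos(y)+r[1]*np.sin(y)).round(4),(r[0]*np.sin(y)-r[1]*np.cos(y)).round(4))
```

```text
bar -200 [ 0.4356 -0.1552] w 0.0342 yaw 56.78 tool x,y 0.0677 0.0099
wall -210 [ 0.4307 -0.1629] w 0.1508 yaw 56.78 tool x,y 0.0586 0.01
deck -210 [ 0.4304 -0.1631] w 0.0725 yaw 56.78 tool x,y 0.0582 0.0099
pl top rear [ 0.4788 -0.0894] w 0.122 yaw 56.75 tool x,y 0.1464 0.0102
pl bot rear [ 0.48   -0.0897] w 0.1273 yaw 56.75 tool x,y 0.1468 0.0112
```

The wrist picture shows the bar's rear edge at px (316–347,113), the runway's rear at row 122 and the base's rear edge at row 29. Measured widths are bar 34.2 mm, walls 150.8, groove 72.5 and base 122–127, so they match the given sizes. The heading is 56.78°, and the base's rear face is at runway x ≈ -121. I'm moving over the free bar behind the base and descending to just above it.

Emit:
move_arm(commands=[{"claw": -1,"travel": [3.1,0.25,0],"turn": 0.1},{"claw": -1,"travel": [3.1,0.25,0],"turn": 0},{"claw": -1,"travel": [3.1,0.25,0],"turn": 0},{"claw": -1,"travel": [3.1,0.25,0],"turn": 0},{"claw": -1,"travel": [0,0,0],"turn": 0}])

```text
time: 2.23
ee_pos: [0.4685, -0.1072, 0.404]
tcp_rot: [-180.0, -0.0, 56.7]
wrist_force: [-0.7, -0.8, 0.3]
opening: -0.0002
```

Emit:
move_arm(commands=[{"claw": -1,"travel": [0,0,3],"turn": 0},{"claw": -1,"travel": [0,0,3],"turn": 0},{"claw": -1,"travel": [0,0,3],"turn": 0},{"claw": -1,"travel": [0,0,2.5],"turn": 0},{"claw": -1,"travel": [0,0,0],"turn": 0}])

```text
time: 2.65
ee_pos: [0.465, -0.1098, 0.2847]
tcp_rot: [-179.6, 0.2, 56.5]
wrist_force: [-0.2, 0.1, -0.2]
opening: 0.0004
```

Run:
```python
from h import *
o=status.get_obs(); print(o['time'],o['ee_pos'],o['tcp_rot'],o['wrist_force'])
cv2.imwrite('pics/wrist2.png',viewer.camera('wrist'))
c=cam('wrist'); y=np.radians(56.8); m=np.array([.4356,-.1552]); r=o['ee_pos'][:2]-m
print('runway x,y', -200+1000*(r[0]*np.cos(y)+r[1]*np.sin(y)), 1000*(-r[0]*np.sin(y)+r[1]*np.cos(y)))
```

```text
2.65 [ 0.46501098 -0.10984274  0.2847183 ] [-1.79605145e+02  1.63940308e-01  5.64847858e+01] [-0.20010955  0.11267919 -0.15129606]
runway x,y -145.94229322437604 0.2259081917210387
```

View pics/wrist2.png

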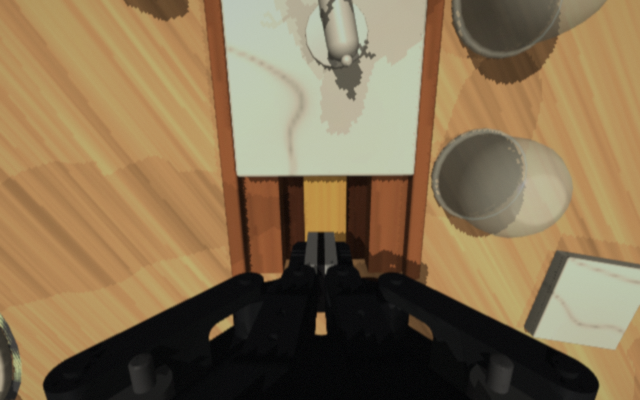

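Emit:
move_arm(commands=[{"claw": -1,"travel": [0,0,2.5],"turn": 0},{"claw": -1,"travel": [0,0,2.5],"turn": 0},{"claw": -1,"travel": [0,0,1.8],"turn": 0},{"claw": -1,"travel": [0,0,0.6],"turn": 0},{"claw": -1,"travel": [0,0,0],"turn": 0}])

```text
time: 3.12
ee_pos: [0.4667, -0.1094, 0.2161]
tcp_rot: [-180.0, 0.0, 56.5]
wrist_force: [-0.9, 0.6, 0.3]
opening: 0.0002
```

Emit:
move_arm(commands=[{"claw": -1,"travel": [0,0,0],"turn": 0},{"claw": -1,"travel": [0,0,0],"turn": 0},{"claw": -1,"travel": [0,0,0],"turn": 0}])

```text
time: 3.37
ee_pos: [0.4673, -0.109, 0.2174]
tcp_rot: [179.9, -0.0, 56.6]
wrist_force: [0.8, 0.4, 0.6]
opening: 0.0001
```

```bash
cat > st.py <<'E'
from h import *
o=status.get_obs(); print(o['time'],o['ee_pos'].round(4),o['tcp_rot'].round(2),o['wrist_force'].round(2))
y=np.radians(56.78); r=o['ee_pos'][:2]-np.array([.4356,-.1552])
print('runway x,y,tipz', -200+1000*(r[0]*np.cos(y)+r[1]*np.sin(y)), 1000*(-r[0]*np.sin(y)+r[1]*np.cos(y)),1000*o['ee_pos'][2]-173)
E
cat > pic.py <<'E'
import sys
exec(open('st.py').read())
for n in ('wrist','scene'): cv2.imwrite(f'pics/{n}{sys.argv[1]}.png',viewer.camera(n))
E
python3 pic.py 3
```

```text
3.3667 [ 0.4673 -0.109   0.2174] [ 1.7987e+02 -5.0000e-02  5.6580e+01] [0.8  0.38 0.57]
runway x,y,tipz -143.9905035357807 -1.2493869559811916 44.41361307577435
```

View pics/wrist3.png

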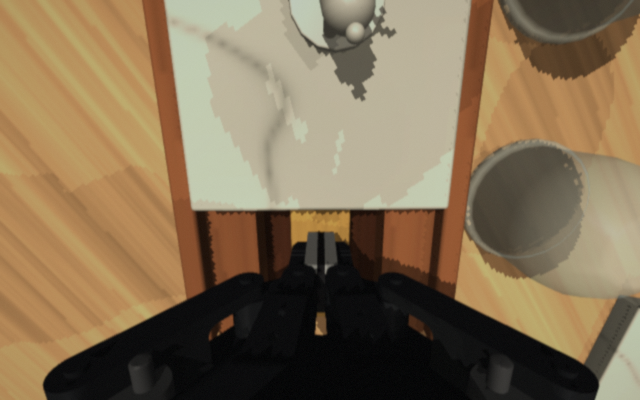

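View pics/scene3.png

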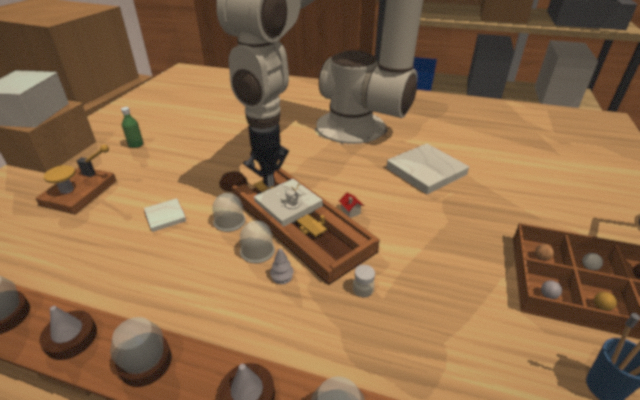

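The fingertips are centred over the bar, about 12 mm behind the base, and the reindeer (px 345,15) is well ahead. Pressing down now.

Emit:
move_arm(commands=[{"claw": -1,"travel": [0,-0.12,0.8],"turn": -0.2},{"claw": -1,"travel": [0,0,0.8],"turn": 0},{"claw": -1,"travel": [0,0,0.5],"turn": 0},{"claw": -1,"travel": [0,0,0.3],"turn": 0},{"claw": -1,"travel": [0,0,0],"turn": 0}])

```text
time: 3.88
ee_pos: [0.4656, -0.108, 0.1908]
tcp_rot: [-179.9, 0.0, 56.8]
wrist_force: [-0.3, 0.2, 2.7]
opening: 0.0
```

Emit:
move_arm(commands=[{"claw": -1,"travel": [0,0,0.3],"turn": 0},{"claw": -1,"travel": [0,0,0.2],"turn": 0},{"claw": -1,"travel": [0,0,0.2],"turn": 0},{"claw": -1,"travel": [0,0,0],"turn": 0},{"claw": -1,"travel": [0,0,0],"turn": 0}])

```text
time: 4.3
ee_pos: [0.4657, -0.1081, 0.1869]
tcp_rot: [179.9, -0.0, 56.8]
wrist_force: [-9.8, 1.4, 23.6]
opening: -0.0
```

```bash
python3 pic.py 4
```

```text
4.3 [ 0.4657 -0.1081  0.1869] [ 1.7994e+02 -1.0000e-02  5.6790e+01] [-9.77  1.36 23.56]
runway x,y,tipz -144.12338910045958 0.570917622466343 13.8660893264979
```

View pics/wrist4.png

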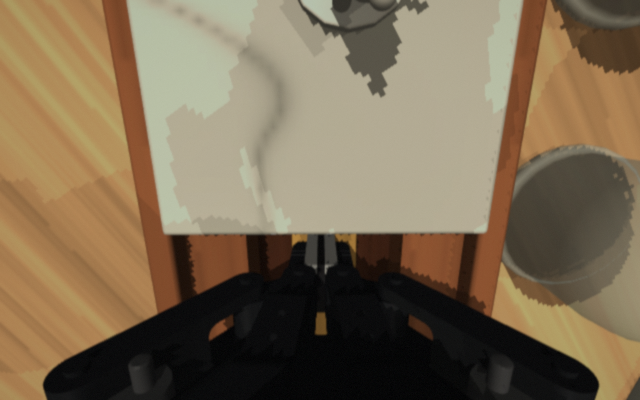

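The bar is on its stop (tip z 13.9 mm, 23.6 N). I'll ease the press slightly and start pushing slowly.

Emit:
move_arm(commands=[{"claw": -1,"travel": [0.1,0,-0.08],"turn": 0},{"claw": -1,"travel": [0.2,0,0],"turn": 0},{"claw": -1,"travel": [0.3,0,0],"turn": 0},{"claw": -1,"travel": [0.3,0,0],"turn": 0},{"claw": -1,"travel": [0.3,0,0],"turn": 0}])

```text
time: 4.82
ee_pos: [0.4725, -0.099, 0.1872]
tcp_rot: [179.8, 0.2, 56.7]
wrist_force: [-5.4, -7.7, 15.0]
opening: 0.0005
```

Emit:
move_arm(commands=[{"claw": -1,"travel": [0.3,0,0],"turn": 0},{"claw": -1,"travel": [0.3,0,0],"turn": 0},{"claw": -1,"travel": [0.3,0,0],"turn": 0},{"claw": -1,"travel": [0.3,0,0],"turn": 0},{"claw": -1,"travel": [0.3,0,0],"turn": 0}])

```text
time: 5.23
ee_pos: [0.4805, -0.0868, 0.1871]
tcp_rot: [179.8, 0.2, 56.7]
wrist_force: [-8.6, -12.2, 17.1]
opening: 0.0001
```

```bash
python3 pic.py 5
```

```text
5.2333 [ 0.4805 -0.0868  0.1871] [179.81   0.23  56.69] [ -8.61 -12.17  17.14]
runway x,y,tipz -118.16611378345524 -0.13614088851420653 14.14665211049595
```

View pics/wrist5.png

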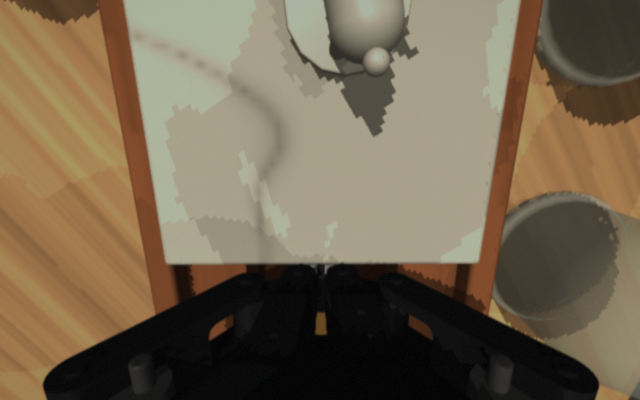

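Contact is made and the push is going straight (y ≈ 0, bar at full depth). Continuing.

Emit:
move_arm(commands=[{"claw": -1,"travel": [0.4,0,0],"turn": 0},{"claw": -1,"travel": [0.4,0,0],"turn": 0},{"claw": -1,"travel": [0.4,0,0],"turn": 0},{"claw": -1,"travel": [0.4,0,0],"turn": 0},{"claw": -1,"travel": [0.4,0,0],"turn": 0}])

```text
time: 5.75
ee_pos: [0.4915, -0.0701, 0.1872]
tcp_rot: [179.8, 0.2, 56.7]
wrist_force: [-8.3, -13.1, 17.3]
opening: 0.0004
```

Emit:
move_arm(commands=[{"claw": -1,"travel": [0.4,0,0],"turn": 0},{"claw": -1,"travel": [0.4,0,0],"turn": 0},{"claw": -1,"travel": [0.4,0,0],"turn": 0},{"claw": -1,"travel": [0.4,0,0],"turn": 0},{"claw": -1,"travel": [0.4,0,0],"turn": 0}])

```text
time: 6.17
ee_pos: [0.5024, -0.0534, 0.1872]
tcp_rot: [179.8, 0.2, 56.7]
wrist_force: [-9.3, -12.9, 17.7]
opening: 0.0004
```

```bash
python3 pic.py 6
```

```text
6.1667 [ 0.5024 -0.0534  0.1872] [179.81   0.24  56.68] [ -9.29 -12.87  17.72]
runway x,y,tipz -78.21600487763234 -0.12214630953864825 14.194068890429207
```

View pics/wrist6.png

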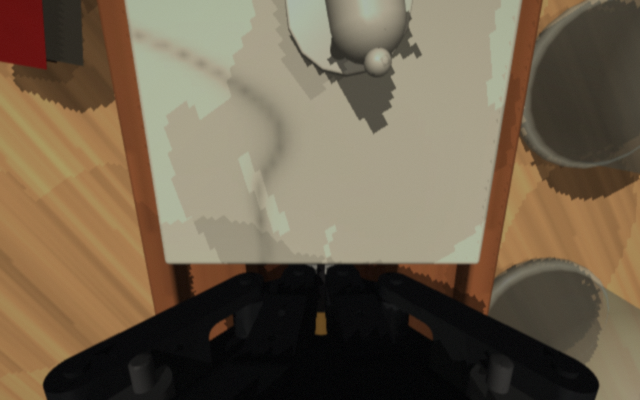

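The base and reindeer hold the same pixels as before (rear edge row 263, reindeer foot ~ (350,30)), so the base is moving with the tip. Keep going.

Emit:
move_arm(commands=[{"claw": -1,"travel": [0.4,0,0],"turn": 0},{"claw": -1,"travel": [0.4,0,0],"turn": 0},{"claw": -1,"travel": [0.4,0,0],"turn": 0},{"claw": -1,"travel": [0.4,0,0],"turn": 0},{"claw": -1,"travel": [0.4,0,0],"turn": 0}])

```text
time: 6.68
ee_pos: [0.5134, -0.0367, 0.1872]
tcp_rot: [179.8, 0.2, 56.7]
wrist_force: [-8.9, -14.0, 18.4]
opening: 0.0001
```

Emit:
move_arm(commands=[{"claw": -1,"travel": [0.4,0,0],"turn": 0},{"claw": -1,"travel": [0.4,0,0],"turn": 0},{"claw": -1,"travel": [0.4,0,0],"turn": 0},{"claw": -1,"travel": [0.4,0,0],"turn": 0},{"claw": -1,"travel": [0.4,0,0],"turn": 0}])

```text
time: 7.1
ee_pos: [0.5243, -0.02, 0.1872]
tcp_rot: [179.8, 0.2, 56.7]
wrist_force: [-8.8, -13.3, 19.0]
opening: -0.0001
```

Emit:
move_arm(commands=[{"claw": -1,"travel": [0.4,0,0],"turn": 0},{"claw": -1,"travel": [0.4,0,0],"turn": 0},{"claw": -1,"travel": [0.4,0,0],"turn": 0},{"claw": -1,"travel": [0.4,0,0],"turn": 0},{"claw": -1,"travel": [0.4,0,0],"turn": 0}])

```text
time: 7.52
ee_pos: [0.5352, -0.0033, 0.1873]
tcp_rot: [179.8, 0.2, 56.7]
wrist_force: [-7.9, -13.8, 18.2]
opening: 0.0002
```

```bash
python3 pic.py 7; python3 -c "
from h import *
cv2.imwrite('pics/top7.png',cv2.resize(viewer.camera('top')[110:260,240:440],None,fx=4,fy=4,interpolation=cv2.INTER_CUBIC))"
```

```text
7.5167 [ 0.5352 -0.0033  0.1873] [179.82   0.23  56.68] [ -7.92 -13.82  18.21]
runway x,y,tipz -18.32297565543476 -0.10446477604329762 14.25079686613239
```

View pics/wrist7.png

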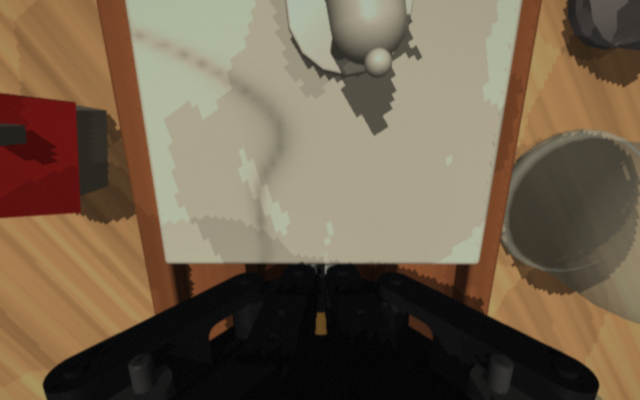

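View pics/top7.png

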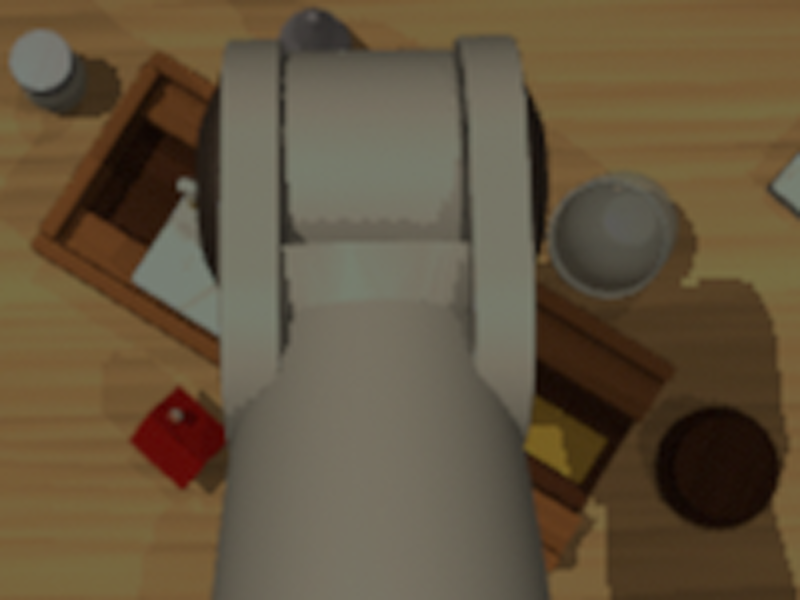

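From the corner at crop (132,273), the base centre is at about +55 mm. The tip position gives +53, so the two agree. About 48 mm remain.

Emit:
move_arm(commands=[{"claw": -1,"travel": [0.4,0,0],"turn": 0},{"claw": -1,"travel": [0.4,0,0],"turn": 0},{"claw": -1,"travel": [0.4,0,0],"turn": 0},{"claw": -1,"travel": [0.4,0,0],"turn": 0},{"claw": -1,"travel": [0.4,0,0],"turn": 0}])

```text
time: 8.08
ee_pos: [0.5462, 0.0134, 0.1873]
tcp_rot: [179.8, 0.2, 56.7]
wrist_force: [-8.2, -14.1, 17.9]
opening: -0.0002
```

Emit:
move_arm(commands=[{"claw": -1,"travel": [0.4,0,0],"turn": 0},{"claw": -1,"travel": [0.4,0,0],"turn": 0},{"claw": -1,"travel": [0.4,0,0],"turn": 0},{"claw": -1,"travel": [0.3,0,0],"turn": 0},{"claw": -1,"travel": [0.3,0,0],"turn": 0}])

```text
time: 8.5
ee_pos: [0.556, 0.0285, 0.1873]
tcp_rot: [179.8, 0.2, 56.7]
wrist_force: [-8.2, -12.3, 19.2]
opening: 0.0001
```

Emit:
move_arm(commands=[{"claw": -1,"travel": [0.3,0,0],"turn": 0},{"claw": -1,"travel": [0.3,0,0],"turn": 0},{"claw": -1,"travel": [0.2,0,0],"turn": 0},{"claw": -1,"travel": [0.1,0,0],"turn": 0},{"claw": -1,"travel": [0,0,0],"turn": 0}])

```text
time: 8.92
ee_pos: [0.561, 0.0362, 0.1873]
tcp_rot: [179.8, 0.2, 56.7]
wrist_force: [-7.1, -11.2, 17.5]
opening: 0.0
```

```bash
python3 pic.py 8; python3 -c "
from h import *
cv2.imwrite('pics/top8.png',cv2.resize(viewer.camera('top')[110:260,240:440],None,fx=4,fy=4,interpolation=cv2.INTER_CUBIC))
cv2.imwrite('pics/sc8.png',cv2.resize(cv2.imread('pics/scene8.png')[150:300,200:400],None,fx=4,fy=4,interpolation=cv2.INTER_CUBIC))"
```

```text
8.9167 [0.561  0.0362 0.1873] [179.83   0.18  56.7 ] [ -7.14 -11.16  17.47]
runway x,y,tipz 28.839063894188712 -0.07763119207923608 14.260110958315096
```

View pics/wrist8.png

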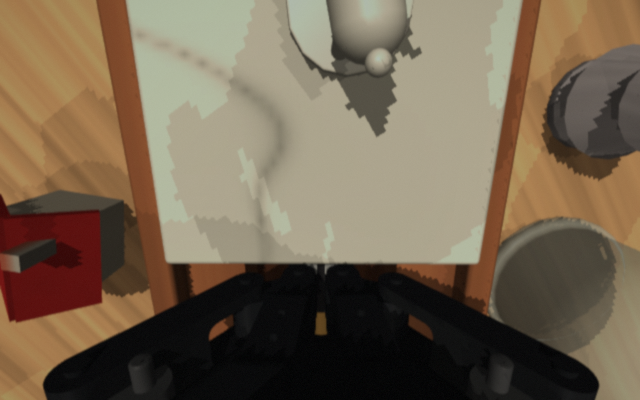

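View pics/sc8.png

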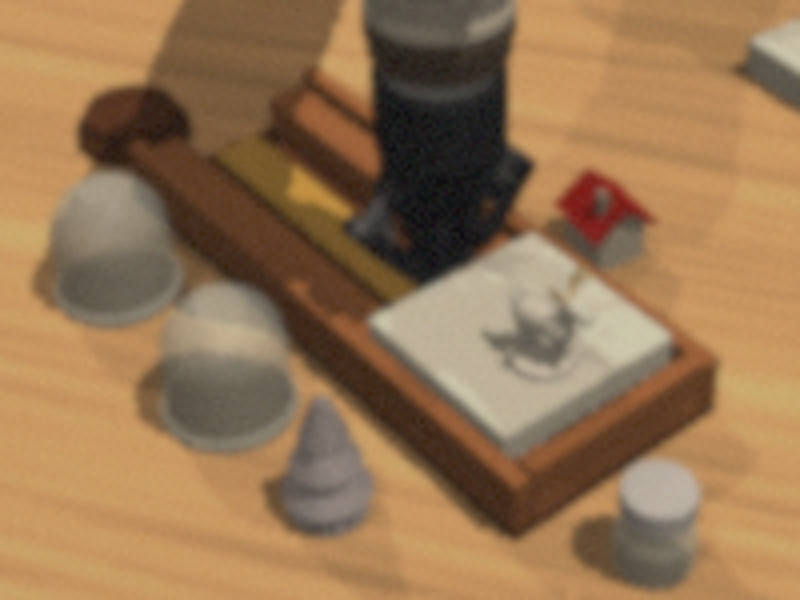

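View pics/top8.png

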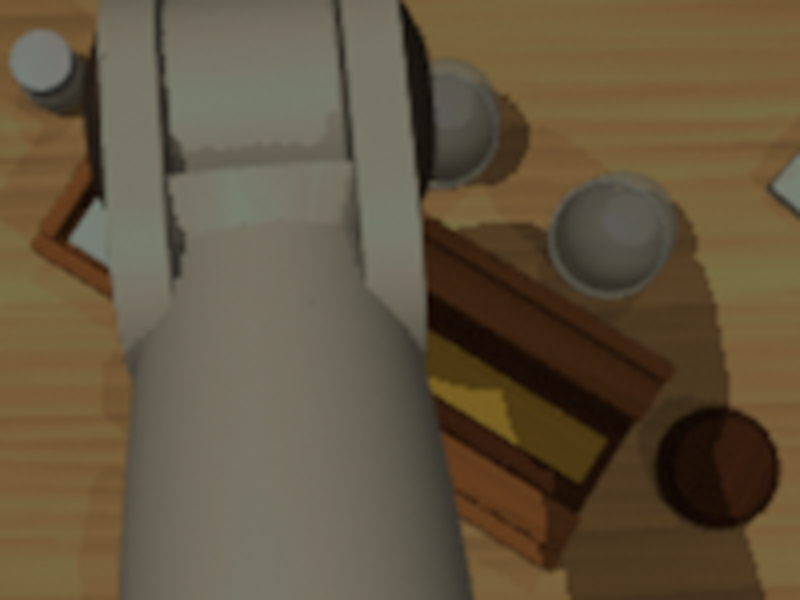

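Run:
```python
from h import *
y=np.radians(56.78); B=np.array([.4356,-.1552])
def rw(p): r=p[:2]-B; return (-200+1000*(r[0]*np.cos(y)+r[1]*np.sin(y)), 1000*(-r[0]*np.sin(y)+r[1]*np.cos(y)))
im=cv2.imread('pics/wrist8.png').astype(int).sum(2); print(im[255:272,[200,240,440,470]].T.tolist())
for u in(200,440):
  for v in (262.5,264): print(rw(ray((u,v),.052,cam('wrist'))))
f=lambda a,o:(np.array(a)+.5)/4-.5+o
print('top corner front-left',rw(ray(f((68,240),(240,110)),.052,cam('top'))))
for a in[(370,322),(512,443),(675,340),(535,235)]: print('scene',rw(ray(f(a,(200,150)),.052,cam('scene'))))
```

```text
[[496, 498, 499, 497, 497, 490, 462, 406, 324, 261, 242, 242, 245, 241, 240, 240, 241], [440, 441, 439, 439, 435, 433, 403, 342, 273, 230, 213, 219, 220, 218, 215, 222, 215], [481, 482, 480, 482, 489, 506, 506, 476, 403, 316, 259, 246, 241, 244, 242, 240, 238], [523, 528, 523, 525, 525, 525, 514, 480, 397, 292, 198, 187, 184, 191, 190, 196, 194]]
(np.float64(40.21150905993571), np.float64(48.13305431827592))
(np.float64(39.55975432963399), np.float64(48.20629582710362))
(np.float64(39.99398937412127), np.float64(-45.7368483986109))
(np.float64(39.341024570048035), np.float64(-45.80769822942868))
top corner front-left (np.float64(160.8631111673418), np.float64(59.949794024650906))
scene (np.float64(46.053559270682854), np.float64(-66.80261377477743))
scene (np.float64(166.91275763565824), np.float64(-65.862774337069))
scene (np.float64(165.58095174163174), np.float64(54.191017403877886))
scene (np.float64(47.17841135723822), np.float64(55.565466852416215))
```

The base centre reads ≈100 mm (wrist), 101 (top) and 106 (scene, which is biased about 5 mm sideways). I'll push 3 mm more in small steps for margin, watching the force.

Emit:
move_arm(commands=[{"claw": -1,"travel": [0.1,0,0],"turn": 0},{"claw": -1,"travel": [0.1,0,0],"turn": 0},{"claw": -1,"travel": [0.1,0,0],"turn": 0},{"claw": -1,"travel": [0.05,0,0],"turn": 0},{"claw": -1,"travel": [0,0,0],"turn": 0}])

```text
time: 9.48
ee_pos: [0.5629, 0.039, 0.1873]
tcp_rot: [179.8, 0.2, 56.7]
wrist_force: [-7.8, -12.5, 18.3]
opening: 0.0
```

```bash
python3 pic.py 9; python3 -c "
from h import *
im=cv2.imread('pics/wrist9.png').astype(int).sum(2); print(im[255:272,[200,240,440,470]].T.tolist())"
```

```text
9.4833 [0.5629 0.039  0.1873] [179.83   0.18  56.69] [ -7.83 -12.47  18.34]
runway x,y,tipz 32.184272032187266 -0.09736724688159948 14.277308696564916
[[498, 494, 495, 495, 497, 495, 465, 407, 330, 263, 246, 239, 245, 240, 244, 237, 238], [439, 437, 443, 438, 440, 434, 403, 340, 273, 228, 216, 217, 220, 215, 218, 218, 213], [482, 479, 478, 480, 487, 501, 506, 476, 402, 318, 260, 247, 244, 243, 246, 244, 243], [524, 524, 524, 525, 526, 523, 514, 482, 405, 285, 202, 182, 183, 191, 190, 195, 194]]
```

The base is at about 103 mm and not yet on the stop. Now I back off while still pressing, then rise.

Emit:
move_arm(commands=[{"claw": -1,"travel": [-0.2,0,0],"turn": 0},{"claw": -1,"travel": [-0.3,0,0],"turn": 0},{"claw": -1,"travel": [-0.4,0,0],"turn": 0},{"claw": -1,"travel": [-0.4,0,0],"turn": 0},{"claw": -1,"travel": [0,0,0],"turn": 0}])

```text
time: 10.0
ee_pos: [0.5568, 0.0297, 0.1874]
tcp_rot: [179.8, -0.2, 56.8]
wrist_force: [2.5, 3.2, 10.6]
opening: -0.0001
```

```bash
python3 pic.py 10
```

```text
10.0 [0.5568 0.0297 0.1874] [179.83  -0.23  56.81] [ 2.51  3.17 10.61]
runway x,y,tipz 21.102020832693483 -0.12335555442002932 14.37736975983438
```

View pics/wrist10.png

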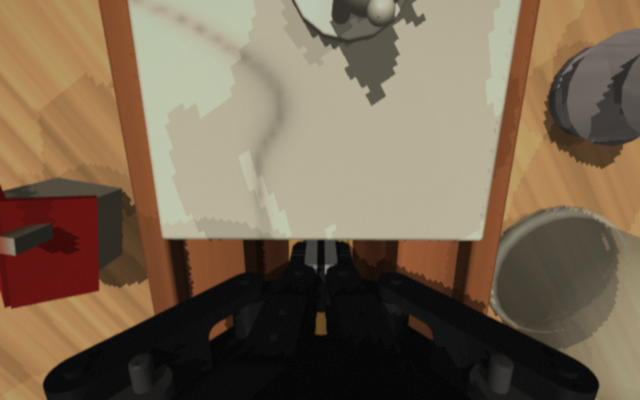

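Run:
```python
from h import *
y=np.radians(56.78); B=np.array([.4356,-.1552])
def rw(p): r=p[:2]-B; return (-200+1000*(r[0]*np.cos(y)+r[1]*np.sin(y)), 1000*(-r[0]*np.sin(y)+r[1]*np.cos(y)))
im=cv2.imread('pics/wrist10.png').astype(int).sum(2); print(im[232:247,[200,470]].T.tolist())
for v in (239,240): print(rw(ray((320,v),.052,cam('wrist'))))
```

```text
[[508, 527, 530, 528, 512, 473, 400, 324, 271, 260, 258, 260, 261, 262, 258], [510, 514, 534, 548, 554, 552, 524, 456, 324, 154, 93, 101, 100, 104, 108]]
(np.float64(43.24258667414438), np.float64(1.220775788251291))
(np.float64(42.82828227461772), np.float64(1.220856888719174))
```

The base's rear face is at ≈43 mm, so its centre is ≈103 mm, 5 mm clear of the teeth. Releasing upward.

Emit:
move_arm(commands=[{"claw": -1,"travel": [0,0,-0.3],"turn": 0},{"claw": -1,"travel": [0,0,-0.4],"turn": 0},{"claw": -1,"travel": [0,0,-0.5],"turn": 0},{"claw": -1,"travel": [0,0,-0.6],"turn": 0},{"claw": -1,"travel": [0,0,-1.0],"turn": 0}])

```text
time: 10.52
ee_pos: [0.5554, 0.0295, 0.2131]
tcp_rot: [-179.9, 0.1, 56.8]
wrist_force: [0.1, -0.7, -0.0]
opening: 0.0001
```

Emit:
move_arm(commands=[{"claw": -1,"travel": [-0.5,0,-2],"turn": 0},{"claw": -1,"travel": [-1,0,-3],"turn": 0},{"claw": -1,"travel": [-1,0,-3],"turn": 0},{"claw": -1,"travel": [-1,0,-3],"turn": 0},{"claw": -1,"travel": [-2,0,-3],"turn": 0}])

```text
time: 10.93
ee_pos: [0.5254, -0.0162, 0.3551]
tcp_rot: [-180.0, 0.0, 56.8]
wrist_force: [0.9, -0.4, 0.7]
opening: -0.0001
```

Emit:
move_arm(commands=[{"claw": -1,"travel": [-3,0,-2],"turn": 0},{"claw": -1,"travel": [-3,0,0],"turn": 0},{"claw": -1,"travel": [-3,0,0],"turn": 0},{"claw": -1,"travel": [-1,0,0],"turn": 0},{"claw": -1,"travel": [0,0,0],"turn": 0}])

```text
time: 11.35
ee_pos: [0.4698, -0.1016, 0.3742]
tcp_rot: [180.0, 0.0, 56.6]
wrist_force: [0.1, 0.2, -0.5]
opening: -0.0001
```

```bash
python3 pic.py 11; python3 -c "
from h import *
cv2.imwrite('pics/sc11.png',cv2.resize(cv2.imread('pics/scene11.png')[150:300,200:400],None,fx=4,fy=4,interpolation=cv2.INTER_CUBIC))"
```

```text
11.35 [ 0.4698 -0.1016  0.3742] [1.7998e+02 1.0000e-02 5.6630e+01] [ 0.06  0.2  -0.46]
runway x,y,tipz -136.41193348509552 0.7463401037999841 201.22432565532995
```

View pics/wrist11.png

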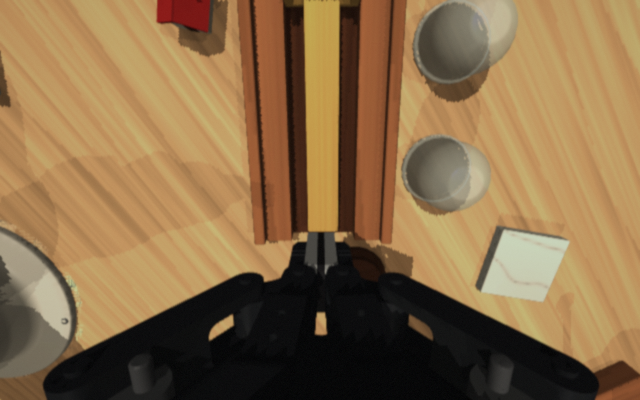

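View pics/sc11.png

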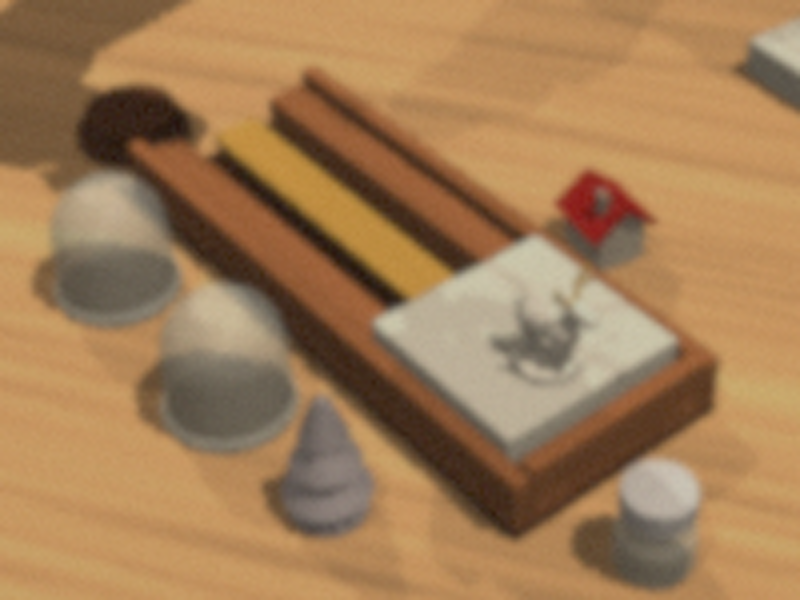

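Run:
```python
from h import *
y=np.radians(56.78); B=np.array([.4356,-.1552])
def rw(p): r=p[:2]-B; return np.round((-200+1000*(r[0]*np.cos(y)+r[1]*np.sin(y)), 1000*(-r[0]*np.sin(y)+r[1]*np.cos(y))),1)
def W(x,yy,z): return np.array([B[0]+((x+200)*np.cos(y)-yy*np.sin(y))/1000,B[1]+((x+200)*np.sin(y)+yy*np.cos(y))/1000,z/1000])
im=viewer.camera('wrist'); c=cam('wrist')
for z in(28,14): print('bar z',z,'rear corners',proj([W(-200,17,z),W(-200,-17,z)],c).round(1).tolist(),'at x=-20',proj([W(-20,17,z),W(-20,-17,z)],c).round(1).tolist())
for zt in (38,24): print('teeth rear edge top',zt,proj([W(30,35,zt),W(30,27,zt),W(30,-27,zt),W(30,-35,zt)],c).round(1).tolist())
big=cv2.resize(im[0:245,230:430],None,fx=3,fy=2.4,interpolation=cv2.INTER_CUBIC); cv2.imwrite('pics/w12.png',big)
t=viewer.camera('top'); cv2.imwrite('pics/top12.png',cv2.resize(t[110:260,240:440],None,fx=4,fy=4,interpolation=cv2.INTER_CUBIC))
```

```text
bar z 28 rear corners [[307.8, 234.5], [337.6, 234.5]] at x=-20 [[305.7, 64.1], [340.4, 64.0]]
bar z 14 rear corners [[308.3, 229.8], [336.9, 229.8]] at x=-20 [[306.4, 66.2], [339.6, 66.2]]
teeth rear edge top 38 [[284.5, 2.3], [293.3, 2.3], [353.2, 2.2], [362.1, 2.2]]
teeth rear edge top 24 [[286.2, 7.6], [294.7, 7.6], [351.7, 7.5], [360.1, 7.5]]
```

View pics/w12.png

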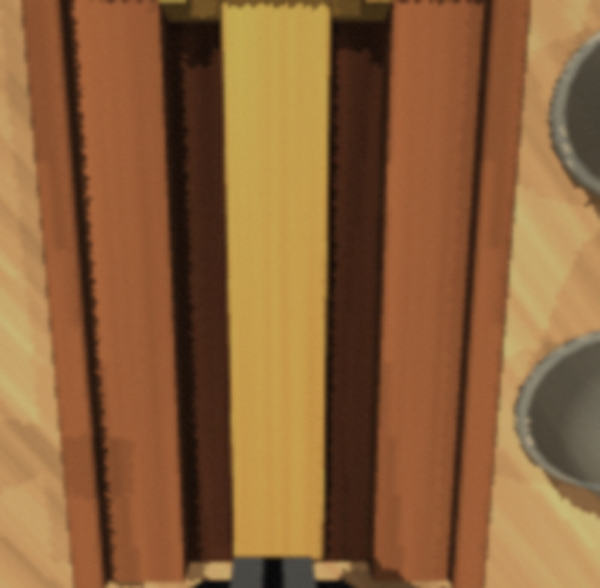

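View pics/top12.png

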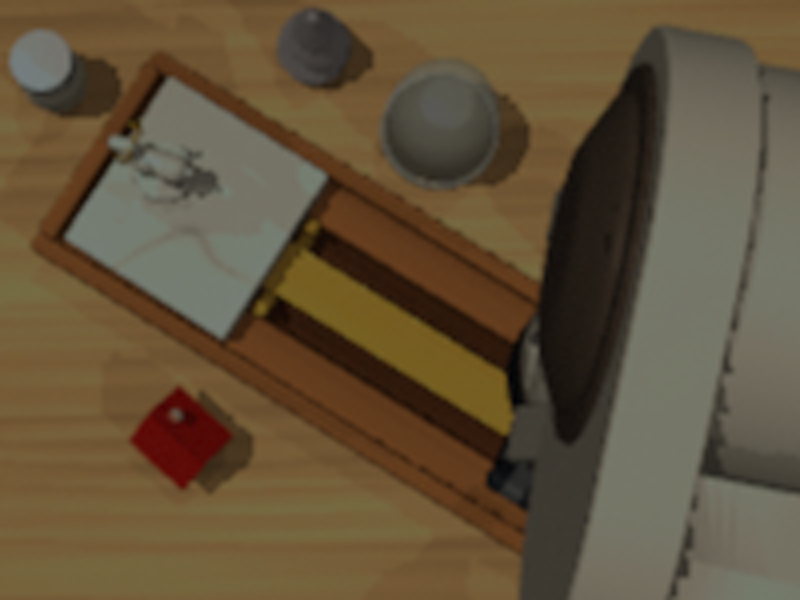

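The tooth tops are at wrist row ≈2 (predicted 2.3 if up, 7.6 if down). In the top view they sit at crop (312,230) and (265,303), the same as at the start, right behind the base. The reindeer is standing and the other pieces are unmoved. Handing in.

```bash
python3 -c "
from workcell import bot
print(bot.job_done())"
```

```text
the job is handed in; nothing more can be done
None
```

The base is in the bay with the catch up behind it, and I handed the job in at about 11.5 s; no verdict was reported. I pressed the bar onto its stop with the closed fingertips and pushed the base past the teeth while holding it down. Then I backed off 11 mm while still pressing and rose clear.

Last checks:
- **Base:** its rear face was at runway x ≈ 43 mm, so its centre was at about 103 mm, inside the 98–108 mm bay. That reading was taken just before I let go. The scene camera read about 3 mm further along than the other views when I cross-checked shortly before, and about 5 mm off sideways; I took that as calibration bias.
- **Catch:** the tooth tops appeared where they should be when fully up, and in the same place in the top view as at the start.
- **Reindeer and other pieces:** in the last pictures the reindeer stood upright, and the other pieces in view looked unmoved.
- **Robot:** the wrist force was about 0, so nothing was being touched. The highest reading during the job was about 26 N, while pressing.

The first fit of the runway from the top camera was off by up to about 1.8 px at the wall corners. I used the wrist camera measurements instead, which matched the given sizes.

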